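# Load the chip carrier under the spring clip

### The arm

A 6-joint arm with a two-finger parallel gripper is mounted at the origin on the work surface. World frame = base frame: x ahead of the robot, y to its left, z up, the work surface at z = 0. Lengths are in m, angles in degrees, forces in N, time in s.
With the tool pointing down it reaches from about 0.375 to 0.9 m from the base axis. Payload 3.1 kg.
Tool frame: the origin (TCP) lies at the very end of the fingers, on their centre line; the grasp point (between the pads) lies 19 mm behind it (bot.tcp_to_grasp is the distance from the TCP to the grasp point, in m); z points along the fingers, y is the direction in which the jaws open and shut (so a half turn about z gives the same grasp; the last joint's range is limited). The gripper opens to 87 mm and grips with 3 to 60 N. Pads are 19 mm wide; open, the fingers measure 117 mm over their backs; the gripper's body (75 mm by 190 mm) begins 51 mm behind the grasp point.
Start: joints at [-74.055, 30.224, 82.088, -0, 67.689, -10.227], TCP at [0.276, -0.561, 0.223] pointing down, gripper open.
Joint ranges: [-176.69, 176.69], [-43.24, 126.21], [12.49, 139.97], [-82, 262], [0, 151.66], [-163.58, 163.58]. Speed limits (degrees/s): [159.86, 159.86, 180, 180, 180, 180].

### API

Orientations are given as a 3x3 rotation matrix whose columns are the frame's x, y, z axes.
In Python, from rig import telemetry, eyes, order, bot gives the robot as it stands. The module is installed in compiled form; this text tells all that it offers.
- The arm moves only by the tool servo_tool, never from a script. Its argument "targets" is a list of rows, each a list of 2 entries, a list of its own where there are three numbers: the shift along the tool's x, y, z in m, then the turn, a rotation vector about the tool's x, y, z in rad. In form: [[[tx, ty, tz], [wx, wy, wz]], ...]. A call has 1 to 12 rows; each row is the pose to reach, as a shift and turn from the pose commanded when the call began, along the tool's axes at that moment; what a row does not reach only later rows make up. A row lasts 1/8 s, in which the tool goes at most 62.5 mm and 10.7 degrees, less where a joint would pass 70% of its speed; a pose out of reach is approached as far as the arm can. A call with a gripper value outside its range is refused whole. "gripper" is the finger opening in m, from 0 to 0.087, set as the call begins (left out, the last holds). The fingers move at their own pace and stop on an object; the grip force is fixed at half the most. Time passes only in rows, so rows that repeat a pose let the fingers close. It gives the time, the measured TCP pose, the force and the opening at its end, in the units of the state.
- telemetry.read_state(): the state, without advancing time (a new reading comes with each control period).
- eyes.capture(name): name is "scene" or "top" or "wrist"; returns a dict with "pixels" (384x512x3 uint8, blue, green, red), "intrinsics" (3x3 intrinsics, pixels), "k1" (the pictures are not rectified: a ray, as slopes to the right and down, at radius r is drawn at 1 + k1 r^2 times it, then the intrinsics apply), "extrinsics" (4x4, takes a point from camera to world coordinates); the wrist camera has in their place "T_tool_cam" (4x4, takes a point from camera to tool coordinates, whose origin is the TCP and whose axes are the flange's). Camera axes: x right, y down, z forward; pixel columns grow to the right and rows downward; lengths in m; the calibration is good to about 2 mm. A picture is of the moment at which its call begins: read the wrist's pose just before it. There is no depth.
- order.hand_in(): hands the job in, once; it reports no verdict.
The state is a dict: "time_s": time; "joint_positions": joint angles; "qvel": joint speeds; "tau": joint torques, N m; "position": TCP position; "tcp_rot": TCP orientation; "force": force on the tool from outside, world axes, zero at the start; "moment": the same for the moment, N m; "opening": opening from 0.0 (shut) to 1.0 (fully open).
Only numpy, scipy, OpenCV 4.12 (cv2) and the standard library are available. Lean on these libraries where they do the work, as an engineer would, in place of code of your own. Each camera call takes 0.05 s, during which the arm holds its last target. There are 200 camera calls.

### The job

With one fingertip press down the long steel bar of the spring clip on the loading stage, and keep it pressed down while the other fingertip pushes the black chip carrier along its guides, under the raised clip, until it is fully home against the end stop. Then let go so that the clip closes on the carrier and holds it, and move clear. Only press and push: do not lift or tip the carrier, and leave the bottle, the tube rack and the slide box where they stand.

Things in the scene. Friction and masses are not known exactly. Their poses are not given: they have to be found in the camera images.
- stage: Fixed loading stage: grey base 195 x 150 x 10 mm, aluminium deck 62 mm wide from x = -108 to +50 mm, its top 30 mm above the table. Origin: on the table under the home place of the carrier's origin. x is the push direction, z up. Two guide rails along x on the deck, 4 mm high, inner faces at y = -23.5 and +23.5 mm, and an end stop at the front.
- clip (a joint): Rocking angle (rad) of the steel spring clip about its shaft: 0 = closed, as at the start; 0.42 = pressed to its limit. Pressing at the bar's middle takes about 3 N at first, 8 N at 0.30, 10 N at the limit; it springs back when let go. Above about 0.13 the nose clears the carrier's plate; closed on a carrier that is home it reads about 0.10.
- bar_top (a point): Middle of the upper face of the press bar, a flat strip 100 mm long (stage x = -130 to -30 mm), 28 mm wide, moving with the clip. At rest it is at x = -80, y = 78, z = 50 mm of the stage and slopes up outwards by 0.30 rad; at clip angle 0.30 it is level at y = 76, z = 38 mm; at the limit z = 33.5 mm. Press it anywhere along its length; a fingertip can slide along it.
- carrier: Loose black plastic carrier, about 120 g: plate 75 (x) x 44 (y) x 5 mm lying on the deck between the rails, axes as the stage's. Origin: centre of its underside. Starts 32 to 58 mm short of home, its front edge before the nose. Home: origin at x = 0, y = 0, z = 30 mm of the stage. A block 14 mm high on the front edge (y = -21 to -8 mm) passes beside the nose.
- bottle: Bystander: white capped reagent bottle, 48 mm in diameter, 85 mm tall, on the table on the stage's -y side. Origin: centre of its underside.
- rack: Bystander: white tube rack block 55 x 110 x 45 mm with eight empty holes, on the table beyond the end stop. Origin: centre of its underside.
- slide_box: Bystander: closed flat slide box 92 x 52 x 36 mm, on the table on the stage's +y side. Origin: centre of its underside.
- stop_face (a point): Top edge middle of the end stop's face, where the carrier's front edge comes to rest: at x = 37.5, y = 0, z = 46 mm of the stage (the stop is 16 mm high above the deck, 60 mm wide).
- shaft_mid (a point): Middle of the clip's shaft, 10 mm thick, along the stage's x, at x = -32, y = 38, z = 50 mm of the stage; it runs between two brackets 12 mm wide in y, at x = -105 and +40 mm, tops 56 mm above the table. The fingers straddle it.
- nose (a point): Middle of the underside of the clip's nose, 12 mm long (stage x = 19 to 31 mm) and 8 mm wide (y = 2 to 10 mm), on an arm that reaches over the deck from the shaft. Closed, it hangs 2 mm above the deck and blocks the carrier's 5 mm plate; at clip angle 0.30 its lowest edge is about 11 mm above the deck.
- tab (a point): Middle of the rear face of the carrier's upright tab, the place to push: 37.5 mm behind the carrier's origin, 13.5 mm above its underside. The tab is 40 mm wide (y = -20 to +20 mm), 5 mm thick, its top 22 mm above the underside.

How it is judged:
By the outcome, as a careful person would: the job done as asked, in the order asked, and still so for the second after the job is handed in, with the robot touching nothing.
It also fails if it takes over 38 s, if anything falls off the work surface, if the arm or the gripper's body presses on something with over 40 N, if the wrist force passes 120 N, or if a joint passes its speed limit or range.

## Working session

There is one attempt and no reset: what is moved stays moved. The work goes in short steps, Python scripts to look and compute and a tool call to move; the robot and the scene stay as the last step left them, time stands still between calls to the robot, and variables do not carry over. Pictures are saved under pics/ and viewed, about 8 in all and at most 12, crops included, and the job is handed in when it is done.

Besides the shell and the picture viewer there is one more tool, called after "Emit:" by a JSON object that holds its "api" and its "payload", one argument or row to a line. servo_tool: Moves the arm, as the interface text tells. Its arguments: {"type":"object","properties":{"targets":{"type":"array","items":{"type":"array"}},"gripper":{"type":"number"}},"required":["targets"]}

```bash
mkdir -p pics; python3 - <<'E'
from rig import telemetry, eyes
import cv2,json,numpy as np,pickle
s=telemetry.read_state();print(s)
d={}
for n in("scene","top","wrist"):
    c=eyes.capture(n);d[n]=c;cv2.imwrite(f"pics/{n}0.png",c["pixels"])
    print(n,c["intrinsics"],c["k1"],c.get("extrinsics",c.get("T_tool_cam")))
pickle.dump((s,d),open("d0.pkl","wb"))
E
```

```text
{'time_s': 0.0, 'joint_positions': array([-7.40532368e+01,  3.02797506e+01,  8.21566382e+01,  8.79350490e-04,
        6.76874208e+01, -1.02290469e+01]), 'qvel': array([ 0.06078816, -0.00324818,  0.05284269,  0.0212348 ,  0.10104252,
       -0.02986029]), 'tau': array([-1.14366518e-03, -4.40051544e+01, -1.76591581e+01,  6.32037409e-02,
        5.82315505e-02, -1.59354522e-04]), 'position': array([ 0.27551487, -0.5601868 ,  0.22156181]), 'tcp_rot': array([[ 8.97447383e-01,  4.41121138e-01, -5.80037886e-04],
       [ 4.41121340e-01, -8.97445057e-01,  2.08162797e-03],
       [ 3.97697965e-04, -2.12401866e-03, -9.99997665e-01]]), 'force': array([-0.41747828,  0.36129987, -0.6987281 ]), 'moment': array([ 0.04323425,  0.03503074, -0.02445331]), 'opening': 1.000897968738213}
scene [[387.27498189   0.         253.74724109]
 [  0.         387.27498189 192.67476828]
 [  0.           0.           1.        ]] -0.031134863412124562 [[ 0.35046879  0.64240462 -0.68153351  1.25263374]
 [ 0.93652643 -0.23301173  0.26196141 -0.19042026]
 [ 0.00947992 -0.73008344 -0.68329225  0.65676974]
 [ 0.          0.          0.          1.        ]]
top [[448.53573066   0.         258.67030704]
 [  0.         448.53573066 186.32943744]
 [  0.           0.           1.        ]] -0.1816482388642311 [[ 0.00829976 -0.994152    0.1076704   0.58097875]
 [-0.99985223 -0.00987156 -0.0140734   0.05849153]
 [ 0.01505398 -0.10753769 -0.99408703  0.87778835]
 [ 0.          0.          0.          1.        ]]
wrist [[295.07018575   0.         260.9849417 ]
 [  0.         295.07018575 191.08266394]
 [  0.           0.           1.        ]] -0.034054394266937155 [[ 1.44402281e-04 -9.55173102e-01 -2.96047841e-01  8.19238913e-02]
 [ 9.99999642e-01  3.84861883e-04 -7.53957497e-04 -5.65133446e-04]
 [ 8.34097451e-04 -2.96047626e-01  9.55172815e-01 -1.61490821e-01]
 [ 0.00000000e+00  0.00000000e+00  0.00000000e+00  1.00000000e+00]]
```

View pics/scene0.png

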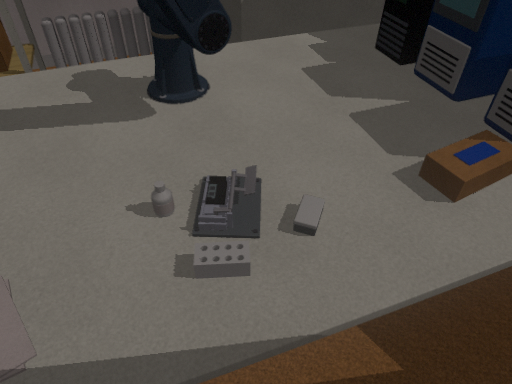

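View pics/top0.png

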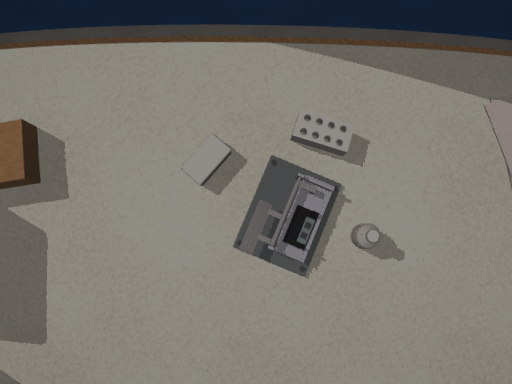

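The scene view shows the stage at about (228,205). The bottle is at (163,200), the rack at (222,258) and the slide box at (309,214). In the top view the base corners are near (275,157), (340,183), (303,274) and (235,247), and the push direction runs up and to the right. I'll zoom in on the top view.

```bash
cat > h.py <<'E'
import numpy as np,cv2
def ray(c,uv,T=None):
    """origin, direction(s) in world of pixel(s)"""
    K=c["intrinsics"];k=c["k1"]
    uv=np.atleast_2d(np.float64(uv))
    p=cv2.undistortPoints(uv[:,None],K,np.array([k,0,0,0.]))[:,0]
    E=c["extrinsics"] if T is None else T
    d=np.c_[p,np.ones(len(p))]@E[:3,:3].T
    return E[:3,3],d
def onz(c,uv,z,T=None):
    o,d=ray(c,uv,T); return o+d*((z-o[2])/d[:,2])[:,None]
def proj(c,P,T=None):
    E=c["extrinsics"] if T is None else T
    q=(np.atleast_2d(P)-E[:3,3])@E[:3,:3]; s=q[:,:2]/q[:,2:]
    s=s*(1+c["k1"]*(s**2).sum(1))[:,None]
    K=c["intrinsics"]; return s*[K[0,0],K[1,1]]+K[:2,2]
def tri(obs):
    A=np.zeros((3,3));b=np.zeros(3);L=[]
    for c,uv,T in obs:
        o,d=ray(c,uv,T);d=d[0]/np.linalg.norm(d[0]);M=np.eye(3)-np.outer(d,d);A+=M;b+=M@o;L.append((o,M))
    p=np.linalg.solve(A,b);return p,[np.linalg.norm(M@(p-o)) for o,M in L]
def wristT(s,c):
    T=np.eye(4);T[:3,:3]=s["tcp_rot"];T[:3,3]=s["position"];return T@c["T_tool_cam"]
E
python3 - <<'E'
import pickle,cv2,numpy as np
from h import *
s,d=pickle.load(open("d0.pkl","rb"))
t=d["top"]["pixels"][145:285,220:390]
sc=d["scene"]["pixels"][155:250,180:280]
a=cv2.resize(t,None,fx=4.2,fy=4.2,interpolation=cv2.INTER_CUBIC)
cv2.imwrite("pics/c1.png",cv2.convertScaleAbs(a,alpha=1.4))
c=np.array([(275,157),(340,183),(303,274),(235,247)])
P=onz(d["top"],c,0.01);print(P)
print(np.linalg.norm(P-np.roll(P,-1,0),axis=1))
E
```

```text
[[ 0.73320126  0.01462646  0.01      ]
 [ 0.68313731 -0.11357025  0.01      ]
 [ 0.50603109 -0.04056438  0.01      ]
 [ 0.5571129   0.0907752   0.01      ]]
[0.13762556 0.19156323 0.14092351 0.19184822]
```

View pics/c1.png

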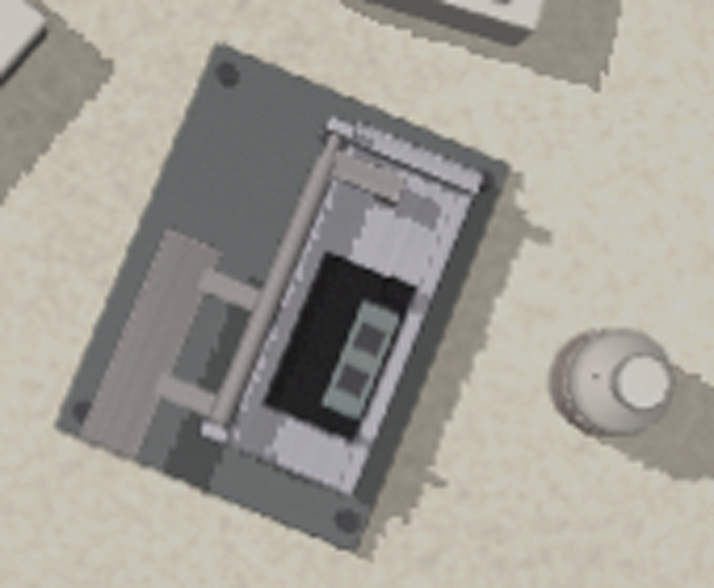

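In the enlarged crop the shaft brackets are at (338,125) and (213,432). The black carrier spans (330,255) to (350,440), and the bar is on the left, centred near (150,340). Next I'll work out a rough stage pose and a viewing pose.

```bash
cat >> h.py <<'E'
from scipy.spatial.transform import Rotation as Ro
def Rst(yaw):return Ro.from_euler('z',yaw).as_matrix()
def delta(s,O,yaw,p,pc=None,Rc=None):
    """shift/turn in tool axes to put TCP at stage point p, tool x=stage x, pointing down"""
    Rs=Rst(yaw);g=O+Rs@np.array(p);Rt=Rs@np.diag([1,-1,-1.])
    R0=s["tcp_rot"] if Rc is None else Rc; p0=s["position"] if pc is None else pc
    return R0.T@(g-p0),Ro.from_matrix(R0.T@Rt).as_rotvec(),g
E
python3 - <<'E'
import pickle
from h import *
s,d=pickle.load(open("d0.pkl","rb"));c=d["top"]
f=lambda a:np.array(a)/4.2+[220,145]
B=onz(c,f([(218,43),(508,165),(358,552),(57,427)]),.01)
print(B.round(4),np.linalg.norm(B-np.roll(B,-1,0),axis=1))
v=(B[0]-B[3])+(B[1]-B[2]);yaw=np.arctan2(v[1],v[0])
S=onz(c,f([(338,130),(213,432)]),.055);w=S[0]-S[1]
print(np.degrees(yaw),np.degrees(np.arctan2(w[1],w[0])),np.linalg.norm(w))
O=S.mean(0)-Rst(yaw)@[-.0325,.038,0];O[2]=0
print(O,(B-O)@Rst(yaw)*1000)
# carrier black corners, plate top z .035
C=onz(c,f([(330,253),(415,287),(352,440),(265,403)]),.035);print(((C-O)@Rst(yaw)*1000).round(1))
print(delta(s,O,yaw,[-.05,.02,.17]))
E
```

```text
[[ 0.7366  0.0207  0.01  ]
 [ 0.6806 -0.1154  0.01  ]
 [ 0.5014 -0.0449  0.01  ]
 [ 0.5577  0.0935  0.01  ]] [0.1472399  0.19263013 0.14948744 0.19316395]
-21.809374608495858 -22.298416892305852 0.14362966951820574
[ 0.63984574 -0.05068527  0.        ] [[  63.3370305   102.25912007   10.        ]
 [  61.90787113  -44.97384603   10.        ]
 [-130.71896358  -46.0997411    10.        ]
 [-129.82363722  103.38501514   10.        ]]
[[-10.6  19.1  35. ]
 [-10.3 -22.2  35. ]
 [-84.5 -21.3  35. ]
 [-83.8  21.   35. ]]
(array([ 0.53309226, -0.34696088,  0.05251089]), array([-2.16493103e-03,  5.15250128e-04,  8.37493289e-01]), array([ 0.60085489, -0.01354079,  0.17      ]))
```

Emit:
{"api": "servo_tool", "payload": {
  "targets": [
    [[0.533,-0.347,0.052],[0,0,0.837]],
    [[0.533,-0.347,0.052],[0,0,0.837]],
    [[0.533,-0.347,0.052],[0,0,0.837]],
    [[0.533,-0.347,0.052],[0,0,0.837]],
    [[0.533,-0.347,0.052],[0,0,0.837]],
    [[0.533,-0.347,0.052],[0,0,0.837]],
    [[0.533,-0.347,0.052],[0,0,0.837]],
    [[0.533,-0.347,0.052],[0,0,0.837]],
    [[0.533,-0.347,0.052],[0,0,0.837]],
    [[0.533,-0.347,0.052],[0,0,0.837]],
    [[0.533,-0.347,0.052],[0,0,0.837]],
    [[0.533,-0.347,0.052],[0,0,0.837]]
  ],
  "gripper": 0.063
}}

```text
time_s: 1.65
position: [0.6009, -0.0134, 0.1701]
tcp_rot: [[0.93, -0.369, -0.001], [-0.369, -0.93, -0.0], [-0.001, 0.001, -1.0]]
force: [-1.5, -1.1, -0.1]
opening: 0.727
```

```bash
python3 - <<'E'
from rig import telemetry, eyes
import cv2,pickle
s=telemetry.read_state();c=eyes.capture("wrist");pickle.dump((s,c),open("w1.pkl","wb"))
print(s["position"],s["time_s"])
cv2.imwrite("pics/w1.png",cv2.resize(c["pixels"],None,fx=1.5,fy=1.5,interpolation=cv2.INTER_CUBIC))
E
```

```text
[ 0.60089152 -0.01341148  0.17005055] 1.65
```

View pics/w1.png

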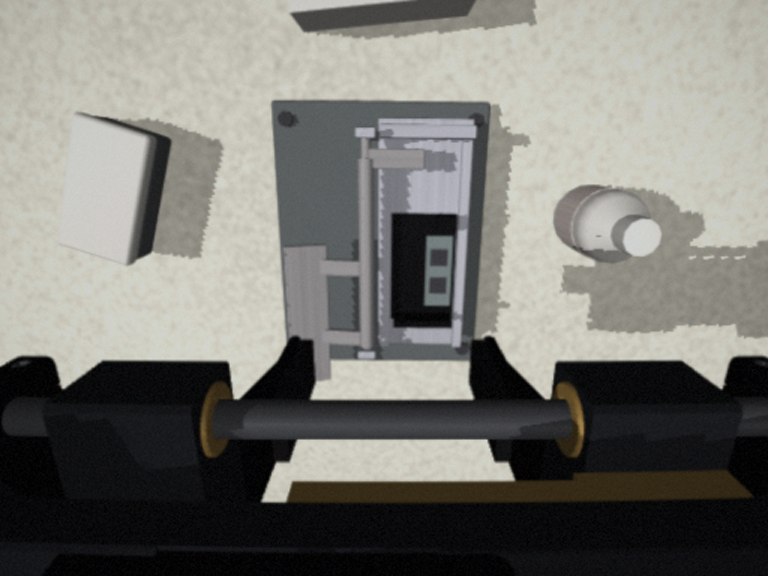

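The wrist view (drawn at 1.5x) shows the bracket tops at (366,132) and (366,354), and the end stop's face edge at row 138. The carrier plate's front edge is at row 213, columns 391–457. The tab is at rows 318–327 and the bar at columns 285–330.

```bash
python3 - <<'E'
import pickle
from h import *
s0,d=pickle.load(open("d0.pkl","rb"));t=d["top"]
s,c=pickle.load(open("w1.pkl","rb"));T=wristT(s,c)
f=lambda a:np.array(a)/4.2+[220,145]
g=lambda a:np.array(a)/1.5
for n,a,b in (("brF",(338,127),(366,132)),("brR",(213,432),(366,354)),("carFL",(330,253),(391,213)),("carFR",(415,287),(457,214)),("barFL",(172,232),(285,248)),("barFR",(220,252),(325,246)),("stopR",(474,190),(475,137)),("baseFL",(218,43),(272,101)),("baseFR",(508,165),(490,103))):
    print(n,*[x if isinstance(x,list) else x.round(4) for x in tri([(t,f(a),None),(c,g(b),T)])])
S=onz(c,g([(366,132),(366,354)]),.056,T);w=S[0]-S[1];print("shaft",S,np.linalg.norm(w),np.degrees(np.arctan2(w[1],w[0])))
B=onz(c,g([(272,101),(490,103),(472,358),(287,358)]),.01,T);e=B[0]-B[3]+B[1]-B[2];yaw=np.arctan2(e[1],e[0]);print(np.linalg.norm(B-np.roll(B,-1,0),axis=1),np.degrees(yaw))
O=S.mean(0)-Rst(yaw)@[-.0325,.038,0];O[2]=0;print("O",O)
st=lambda P:((P-O)@Rst(yaw)*1000).round(1)
print("base",st(B))
print("stop top edge",st(onz(c,g([(379,138),(475,137)]),.046,T)))
print("car front",st(onz(c,g([(391,213),(457,214)]),.035,T)))
print("tab",st(onz(c,g([(393,318),(452,318),(393,327),(452,326)]),.052,T)))
print("bar",st(onz(c,g([(285,248),(325,246)]),.05,T)))
E
```

```text
brF [ 0.6925 -0.0319  0.0451] [np.float64(0.00043363555869969803), np.float64(0.0004336355586996548)]
brR [0.5572 0.0237 0.0525] [np.float64(0.00010738379571948675), np.float64(0.00010738379571934745)]
carFL [ 0.638  -0.0283  0.0328] [np.float64(0.0012129817165719861), np.float64(0.0012129817165720878)]
carFR [ 0.6221 -0.0681  0.0336] [np.float64(0.00036392651428096627), np.float64(0.000363926514280974)]
barFL [0.6451 0.0427 0.0532] [np.float64(0.0006883153753973482), np.float64(0.0006883153753971765)]
barFR [0.6363 0.0207 0.0444] [np.float64(0.0002321341458391859), np.float64(0.00023213414583925842)]
stopR [ 0.6649 -0.0927  0.0476] [np.float64(0.00027959432942393527), np.float64(0.00027959432942396454)]
baseFL [0.7364 0.0207 0.0102] [np.float64(0.00020028441063337426), np.float64(0.0002002844106332894)]
baseFR [ 0.6804 -0.1152  0.0129] [np.float64(0.0003143130314212503), np.float64(0.0003143130314213212)]
shaft [[ 0.69156114 -0.0324836   0.056     ]
 [ 0.5586475   0.02280573  0.056     ]] 0.14395466393421635 -22.58629960565725
[0.14783824 0.1904778  0.14857846 0.1919189 ] -22.391451628434957
O [ 0.64067848 -0.05235415  0.        ]
base [[  60.5  104.    10. ]
 [  61.1  -43.8   10. ]
 [-129.4  -44.2   10. ]
 [-131.4  104.4   10. ]]
stop top edge [[ 36.4  30.3  46. ]
 [ 37.9 -28.6  46. ]]
car front [[-11.   22.4  35. ]
 [-11.  -21.8  35. ]]
tab [[-79.4  20.1  52. ]
 [-78.8 -19.8  52. ]
 [-85.9  20.   52. ]
 [-84.7 -20.2  52. ]]
bar [[-32.4  91.   50. ]
 [-30.8  64.9  50. ]]
```

The measurements agree with the stated sizes: carrier origin at about x=-48, y=0, and tab rear at x≈-85. The stage origin is about (0.6407, -0.0523), with yaw -22.5°. I'll work out the approach behind the tab.

```bash
cat > go.py <<'E'
import sys
from h import *
from rig import telemetry
O=np.array([.6407,-.0523,0]);yaw=np.radians(-22.45)
s=telemetry.read_state();st=Rst(yaw).T@(s["position"]-O)
print("stage tcp mm",(st*1e3).round(2),"F stage",(Rst(yaw).T@s["force"]).round(1),"M",s["moment"].round(2),"t",s["time_s"])
if len(sys.argv)>3:
    t,r,_=delta(s,O,yaw,np.array(list(map(float,sys.argv[1:4])))/1e3);print(t.round(4),r.round(4))
E
python3 go.py -112 37.5 62
```

```text
stage tcp mm [-51.62  19.34 170.18] F stage [-0.5 -0.   0.7] M [0.02 0.04 0.01] t 1.7
[-0.06   -0.019   0.1082] [0.001  0.0011 0.0124]
```

Emit:
{"api": "servo_tool", "payload": {
  "targets": [
    [[-0.06,-0.019,0.02],[0.001,0.001,0.0124]],
    [[-0.06,-0.019,0.05],[0.001,0.001,0.0124]],
    [[-0.06,-0.019,0.08],[0.001,0.001,0.0124]],
    [[-0.06,-0.019,0.1],[0.001,0.001,0.0124]],
    [[-0.06,-0.019,0.108],[0.001,0.001,0.0124]],
    [[-0.06,-0.019,0.108],[0.001,0.001,0.0124]],
    [[-0.06,-0.019,0.108],[0.001,0.001,0.0124]]
  ],
  "gripper": 0.063
}}

```text
time_s: 2.58
position: [0.5529, 0.0249, 0.0634]
tcp_rot: [[0.924, -0.383, 0.003], [-0.383, -0.924, 0.0], [0.003, -0.001, -1.0]]
force: [-0.4, 0.5, 0.1]
opening: 0.729
```

```bash
python3 go.py -112 37.5 36.5;  python3 - <<'E'
from rig import telemetry, eyes
import cv2,pickle
s=telemetry.read_state();c=eyes.capture("wrist");pickle.dump((s,c),open("w2.pkl","wb"))
cv2.imwrite("pics/w2.png",cv2.resize(c["pixels"],None,fx=1.5,fy=1.5,interpolation=cv2.INTER_CUBIC))
E
```

```text
stage tcp mm [-110.58   37.8    63.43] F stage [-0.6  0.3  0.1] M [ 0.09 -0.   -0.01] t 2.575
[-0.0015  0.0003  0.0269] [-0.0013 -0.0026 -0.0016]
```

View pics/w2.png

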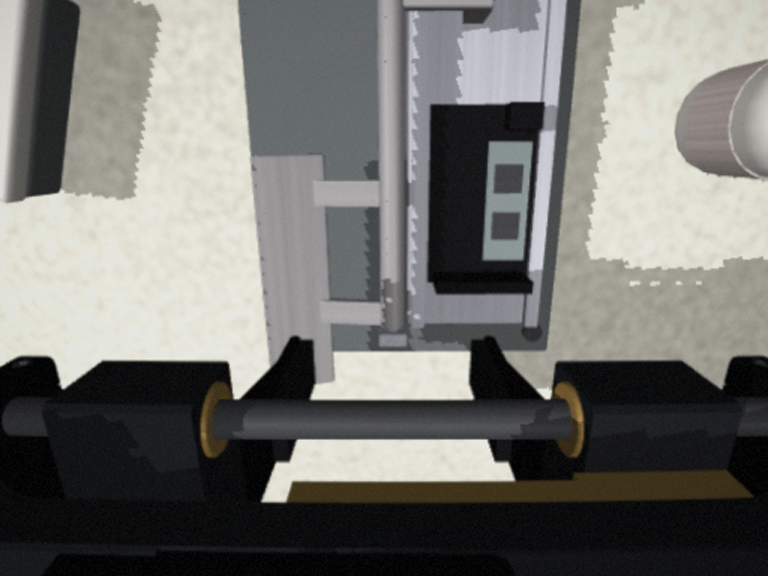

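The left fingertip (298,340) is over the bar at columns 267–330. The right fingertip (485,340) is behind the tab, which spans columns 430–533. Now press.

Emit:
{"api": "servo_tool", "payload": {
  "targets": [
    [[-0.001,0,0.006],[0,0,0]],
    [[-0.001,0,0.012],[0,0,0]],
    [[-0.001,0,0.016],[0,0,0]],
    [[-0.001,0,0.02],[0,0,0]],
    [[-0.001,0,0.023],[0,0,0]],
    [[-0.001,0,0.026],[0,0,0]],
    [[-0.001,0,0.026],[0,0,0]],
    [[-0.001,0,0.026],[0,0,0]]
  ]
}}

```text
time_s: 3.62
position: [0.5509, 0.0246, 0.0376]
tcp_rot: [[0.924, -0.381, 0.0], [-0.381, -0.924, -0.001], [0.001, 0.001, -1.0]]
force: [-4.1, -6.4, 11.0]
opening: 0.718
```

```bash
python3 go.py -100 37.5 36.5;  python3 - <<'E'
from rig import telemetry, eyes
import cv2,pickle
s=telemetry.read_state();c=eyes.capture("wrist");pickle.dump((s,c),open("w3.pkl","wb"))
cv2.imwrite("pics/w3.png",cv2.resize(c["pixels"],None,fx=1.5,fy=1.5,interpolation=cv2.INTER_CUBIC))
E
```

```text
stage tcp mm [-112.31   36.79   37.58] F stage [-1.4 -7.5 11. ] M [-0.66  0.61  0.09] t 3.625
[ 0.0123 -0.0007  0.0011] [ 0.0011 -0.0009  0.0004]
```

View pics/w3.png

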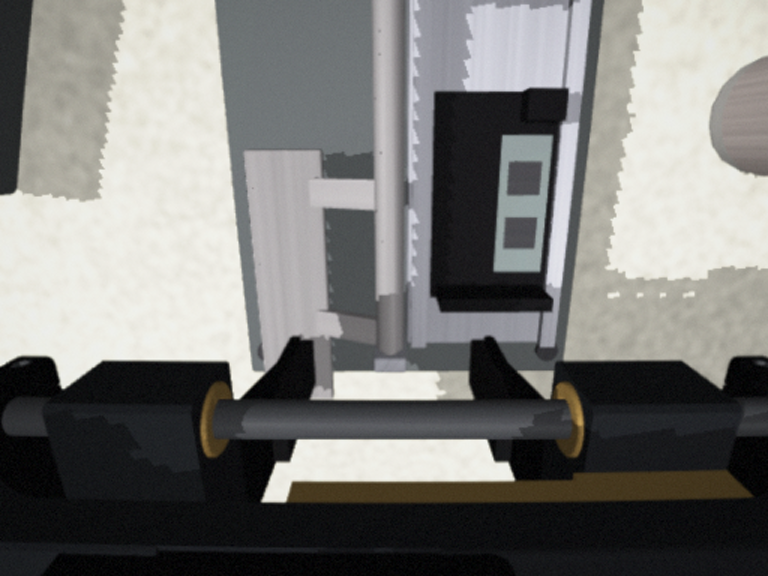

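The bar is pressed nearly level at z≈37.6 mm (clip angle about 0.31) with 11 N. The tab at row 303 is clear ahead of the right finger. Now push, keeping the bar pressed.

Emit:
{"api": "servo_tool", "payload": {
  "targets": [
    [[0.006,0,0.0005],[0,0,0]],
    [[0.012,0,0.0005],[0,0,0]],
    [[0.016,0,0.0005],[0,0,0]],
    [[0.02,0,0.0005],[0,0,0]],
    [[0.024,0,0.0005],[0,0,0]],
    [[0.028,0,0.0005],[0,0,0]],
    [[0.032,0,0.0005],[0,0,0]],
    [[0.036,0,0.0005],[0,0,0]],
    [[0.04,0,0.0005],[0,0,0]],
    [[0.044,0,0.0005],[0,0,0]],
    [[0.048,0,0.0005],[0,0,0]],
    [[0.05,0,0.0005],[0,0,0]]
  ]
}}

```text
time_s: 5.18
position: [0.5925, 0.0086, 0.036]
tcp_rot: [[0.924, -0.382, -0.01], [-0.382, -0.924, 0.003], [-0.01, 0.001, -1.0]]
force: [-8.6, 3.2, 10.7]
opening: 0.722
```

```bash
python3 go.py -47 37.5 37;  python3 - <<'E'
from rig import telemetry, eyes
import cv2,pickle
s=telemetry.read_state();c=eyes.capture("wrist");pickle.dump((s,c),open("w4.pkl","wb"))
cv2.imwrite("pics/w4.png",cv2.resize(c["pixels"],None,fx=1.5,fy=1.5,interpolation=cv2.INTER_CUBIC))
E
```

```text
stage tcp mm [-67.78  37.91  35.95] F stage [-9.2 -0.3 10.7] M [0.8  1.41 0.21] t 5.175
[ 0.0208  0.0004 -0.0013] [0.0006 0.0102 0.0003]
```

View pics/w4.png

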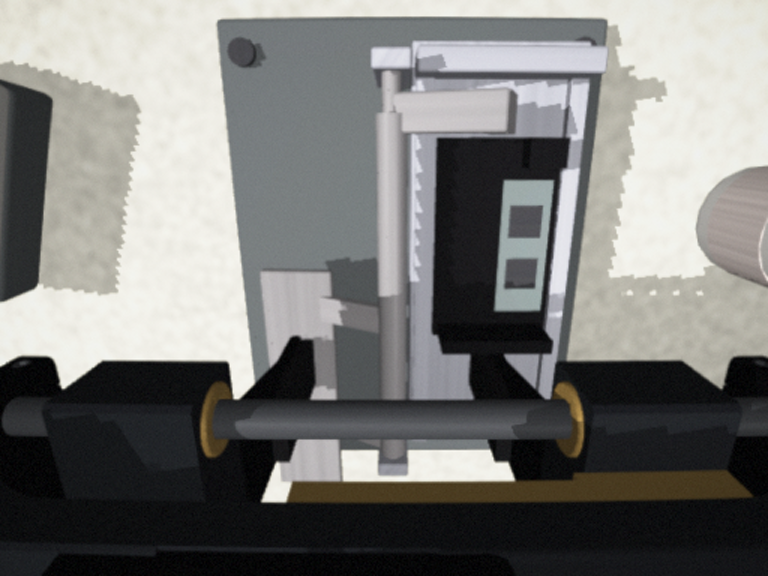

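The carrier is sliding straight; its front edge is at row 140 and the raised nose is at row 110. About 21 mm remains.

Emit:
{"api": "servo_tool", "payload": {
  "targets": [
    [[0.004,0,0],[0,0,0]],
    [[0.008,0,0],[0,0,0]],
    [[0.012,0,0],[0,0,0]],
    [[0.015,0,0],[0,0,0]],
    [[0.018,0,0],[0,0,0]],
    [[0.02,0,0],[0,0,0]],
    [[0.02,0,0],[0,0,0]]
  ]
}}

```text
time_s: 6.1
position: [0.6104, 0.0013, 0.0359]
tcp_rot: [[0.924, -0.382, -0.011], [-0.382, -0.924, 0.004], [-0.012, 0.001, -1.0]]
force: [-9.4, 3.0, 11.2]
opening: 0.727
```

```bash
python3 go.py -47 37.5 37
```

```text
stage tcp mm [-48.45  37.92  35.89] F stage [-9.9 -0.8 11.2] M [0.91 1.49 0.09] t 6.1
[ 0.0014  0.0004 -0.0011] [ 0.0006  0.0117 -0.0002]
```

Emit:
{"api": "servo_tool", "payload": {
  "targets": [
    [[0.001,0,0],[0,0,0]],
    [[0.002,0,0],[0,0,0]],
    [[0.003,0,0],[0,0,0]],
    [[0.004,0,0],[0,0,0]],
    [[0.004,0,0],[0,0,0]]
  ]
}}

```text
time_s: 6.72
position: [0.6105, 0.0012, 0.0358]
tcp_rot: [[0.924, -0.382, -0.019], [-0.382, -0.924, 0.006], [-0.02, 0.001, -1.0]]
force: [-14.0, 4.9, 16.8]
opening: 0.724
```

```bash
python3 go.py -47 37.5 37; python3 - <<'E'
from rig import telemetry, eyes
import cv2,pickle
s=telemetry.read_state();c=eyes.capture("wrist");pickle.dump((s,c),open("w5.pkl","wb"))
cv2.imwrite("pics/w5.png",cv2.convertScaleAbs(cv2.resize(c["pixels"][60:260,220:430],None,fx=3,fy=3,interpolation=cv2.INTER_CUBIC),alpha=1.3))
E
```

```text
stage tcp mm [-48.39  37.9   35.85] F stage [-14.8  -0.9  16.8] M [1.16 2.48 0.04] t 6.725
[ 0.0014  0.0004 -0.0012] [ 0.0014  0.0197 -0.0006]
```

View pics/w5.png

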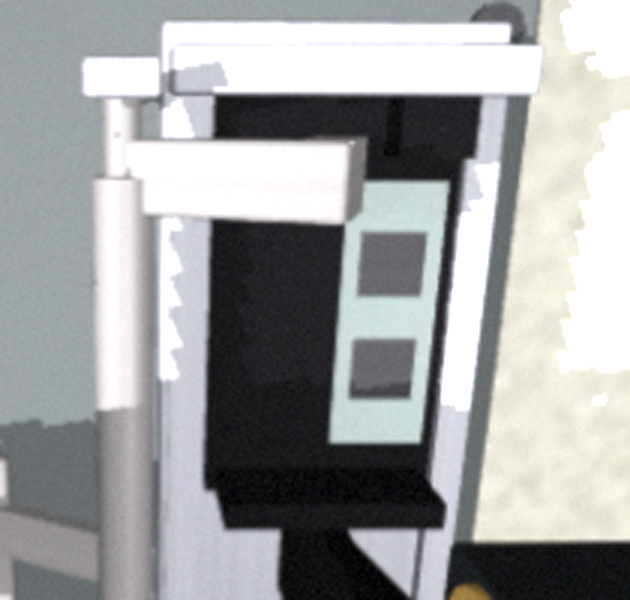

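The extra 4 mm of command moved nothing and the force rose to 15 N. The image shows the carrier's front edge against the stop at row 95. I'll back the finger off the tab with the bar still held, then check before releasing.

Emit:
{"api": "servo_tool", "payload": {
  "targets": [
    [[-0.003,0,0],[0,0,0]],
    [[-0.006,0,0],[0,0,0]],
    [[-0.009,0,0],[0,0,0]],
    [[-0.012,0,0],[0,0,0]],
    [[-0.015,0,0],[0,0,0]],
    [[-0.018,0,0],[0,0,0]],
    [[-0.018,0,0],[0,0,0]]
  ]
}}

```text
time_s: 7.65
position: [0.6095, 0.003, 0.0387]
tcp_rot: [[0.923, -0.384, 0.015], [-0.384, -0.923, -0.002], [0.015, -0.004, -1.0]]
force: [4.3, -2.1, 8.0]
opening: 0.722
```

```bash
python3 go.py -47 37.5 37; python3 - <<'E'
from rig import telemetry, eyes
import cv2,pickle
s=telemetry.read_state();c=eyes.capture("wrist");pickle.dump((s,c),open("w6.pkl","wb"))
cv2.imwrite("pics/w6.png",cv2.convertScaleAbs(cv2.resize(c["pixels"][30:250,220:430],None,fx=2.7,fy=2.7,interpolation=cv2.INTER_CUBIC),alpha=1.5))
E
```

```text
stage tcp mm [-49.98  39.14  38.74] F stage [ 4.8 -0.3  8. ] M [-0.1  -0.89 -0.2 ] t 7.65
[0.003  0.0016 0.0018] [-0.0041 -0.015  -0.0021]
```

View pics/w6.png

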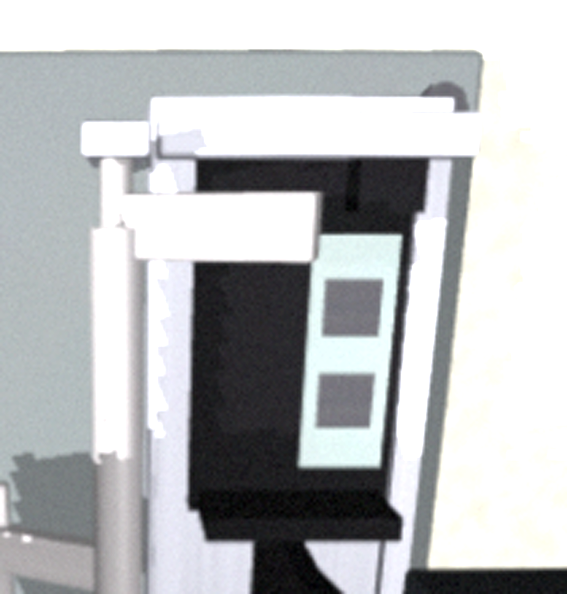

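The finger is being held by bar friction and has drawn back 1.6 mm; the carrier is still at the stop (row 158). I'll draw back a little more to clear the tab, then let the bar rise straight up.

Emit:
{"api": "servo_tool", "payload": {
  "targets": [
    [[-0.003,0,0.001],[0,0,0]],
    [[-0.006,0,0.001],[0,0,0]],
    [[-0.009,0,0.001],[0,0,0]],
    [[-0.01,0,0],[0,0,0]],
    [[-0.01,0,0],[0,0,0]]
  ]
}}

```text
time_s: 8.32
position: [0.6005, 0.0071, 0.0387]
tcp_rot: [[0.923, -0.384, 0.016], [-0.384, -0.923, -0.001], [0.015, -0.005, -1.0]]
force: [5.9, -1.6, 7.3]
opening: 0.723
```

```bash
python3 go.py -60 37.5 37
```

```text
stage tcp mm [-59.87  39.56  38.67] F stage [6.  0.8 7.3] M [ 0.05 -0.98 -0.19] t 8.325
[-0.0001  0.0021  0.0017] [-0.0047 -0.0152 -0.0024]
```

Emit:
{"api": "servo_tool", "payload": {
  "targets": [
    [[0,0,-0.003],[0,0,0]],
    [[0,0,-0.006],[0,0,0]],
    [[0,0,-0.009],[0,0,0]],
    [[0,0,-0.012],[0,0,0]],
    [[0,0,-0.016],[0,0,0]],
    [[0,0,-0.025],[0,0,0]],
    [[0,0,-0.05],[0,0,0]],
    [[0,0,-0.08],[0,0,0]],
    [[0,0,-0.11],[0,0,0]],
    [[0,0,-0.13],[0,0,0]],
    [[0,0,-0.13],[0,0,0]],
    [[0,0,-0.13],[0,0,0]]
  ]
}}

```text
time_s: 9.82
position: [0.5929, 0.0084, 0.1654]
tcp_rot: [[0.924, -0.383, -0.0], [-0.383, -0.924, 0.001], [-0.001, -0.001, -1.0]]
force: [-1.0, 0.9, 0.0]
opening: 0.724
```

```bash
python3 go.py; python3 - <<'E'
from rig import telemetry, eyes
import cv2,pickle
s=telemetry.read_state();c=eyes.capture("wrist");t=eyes.capture("top");pickle.dump((s,c,t),open("w7.pkl","wb"))
a=cv2.resize(c["pixels"][60:250,170:340],(510,570),interpolation=cv2.INTER_CUBIC)
cv2.imwrite("pics/w7.png",cv2.convertScaleAbs(a,alpha=1.2))
E
```

```text
stage tcp mm [-67.36  37.85 165.39] F stage [-1.2  0.5  0. ] M [0.08 0.01 0.02] t 9.825
```

View pics/w7.png

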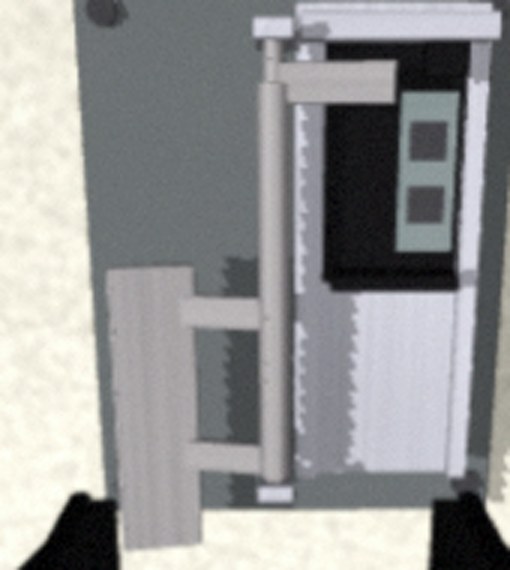

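The nose arm (395,80) now lies over the carrier, whose front edge is at the stop (row 40). The tab is at rows 272–290. I'll check this numerically.

```bash
python3 - <<'E'
import pickle
from h import *
s,c,t=pickle.load(open("w7.pkl","rb"));T=wristT(s,c)
O=np.array([.6407,-.0523,0]);yaw=np.radians(-22.45);st=lambda P:((P-O)@Rst(yaw)*1000).round(1)
g=lambda a:np.array(a)/3+[170,60]
print("tab rear top",st(onz(c,g([(332,290),(458,289)]),.052,T)))
print("stop face edge",st(onz(c,g([(325,42),(470,38)]),.046,T)))
print("brackets",st(onz(c,g([(272,27),(275,494)]),.056,T)))
print("label rear/front",st(onz(c,g([(425,251),(431,92)]),.035,T)))
s1,c1=pickle.load(open("w1.pkl","rb"));T1=wristT(s1,c1)
print("label before",st(onz(c1,np.array([(436,306),(439,236)])/1.5,.035,T1)))
# bar front edge z from apparent edge on stage plane x=-30
for w,cc,TT,p in(("now",c,T,g([(108,270),(192,267)])),("start",c1,T1,np.array([(285,248),(325,246)])/1.5)):
    o,d=ray(cc,p,TT);R=Rst(yaw);o2=(o-O)@R;d2=d@R;k=(-.030-o2[0])/d2[:,0];print("bar front",w,((o2+d2*k[:,None])*1e3).round(1))
t0=pickle.load(open("d0.pkl","rb"))[1]["top"]["pixels"]
cv2.imwrite("pics/t7.png",np.hstack([cv2.resize(x[90:285,170:395],(395,342),interpolation=cv2.INTER_CUBIC) for x in(t0,t["pixels"])]))
E
```

```text
tab rear top [[-37.5  20.1  52. ]
 [-37.1 -19.5  52. ]]
stop face edge [[ 36.   23.1  46. ]
 [ 37.3 -20.   46. ]]
brackets [[  39.3   38.8   56. ]
 [-105.2   38.    56. ]]
label rear/front [[-27.7 -11.4  35. ]
 [ 22.2 -11.   35. ]]
label before [[-76.4 -10.7  35. ]
 [-26.1 -10.5  35. ]]
bar front now [[-30.   88.9  58.7]
 [-30.   63.7  53.3]]
bar front start [[-30.   88.1  61.3]
 [-30.   64.2  53.9]]
```

View pics/t7.png

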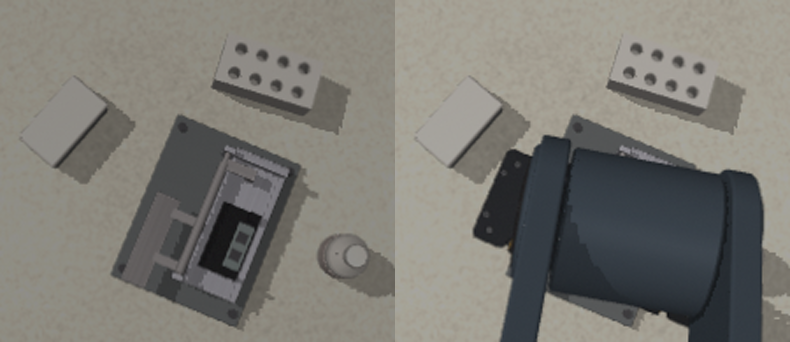

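The tab rear is at x≈-37.3 mm, where home is -37.5 mm. The bar slope dropped from 0.30 to about 0.21, so the clip reads about 0.09 against the expected 0.10. The rack and slide box look unmoved in the top view.

```bash
python3 -c "
from rig import order;print(order.hand_in())"
```

```text
the job is handed in; nothing more can be done
None
```

The carrier is fully home against the end stop with the clip closed on it, and I handed the job in at about 10 s of the 38 s allowed. One fingertip held the bar down at a clip angle of about 0.3 while the other pushed the carrier 48 mm along its guides. I then drew the pushing finger back off the tab and let the bar rise, and moved the tool straight up to 165 mm above the table.

**Last checks**
- **Carrier position:** the tab rear is at x ≈ -37.3 mm and home is -37.5 mm. The tab's two ends agree to 0.4 mm, so it sits straight. At the stop, 4 mm of extra command moved nothing and the push force rose from 10 to 15 N.
- **Clip:** it reads about 0.09 rad from the bar's slope; about 0.10 is expected on a carrier that is home.
- **Robot:** the tool force is about zero.
- **Bystanders:** the rack and slide box look unmoved in the top view. The arm hid the bottle in that last picture, so its position was not confirmed, but nothing came near it.

**Disagreements**
- The fingertip sat 1.4 mm short of where I expected it at the stop, within the arm's give and the calibration.
- Bar friction held the finger at first when I backed it off, so it took a second short move to clear the tab.

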